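Unhang the deep dip basket with the lifter

TASK

The baskets on the drip rack are still wet with acid, so keep the gripper off them. Take the lifter out of its holder and use it to hook the deep basket by its bail, lift it off its prongs and set it down gently, standing flat inside the draining tray; then stand the lifter back in its holder. Leave the shallow basket hanging where it is and do not disturb the cup and glass jars standing about.

Things in the scene. Friction and masses are not known exactly. Their poses are not given: they have to be found in the camera images.
- drip_rack: White fixed rack, 310 mm wide. Origin on the worktop below the middle of the line of the hung bars; +x points away from the robot, +y along the bars. Stations at y = +-75 mm, either basket at either. Each has two level prongs 10 mm wide, 36 mm either side of its middle, from a rail (x = 72 mm, top 157 mm high) forward to lips at x = -16 to -10 mm that rise 14 mm above the bar's seat (z = 140 mm).
- deep_basket: The deep steel wire basket, 76 x 106 mm and 60 mm deep, 0.15 to 0.33 kg, with white crucibles. Origin at the centre of its underside, z up, y along its bail bar. Rigid upright bail: uprights at y = +-56 mm (outer width 118 mm) and a straight square bar 10 mm thick along y, centred 120 mm above the underside.
- deep_bar (a point): Middle of the deep basket's bail bar (145 mm high when hung, underside of the basket 25 mm); axes as the basket's. The two prongs carry the bar 36 mm either side of the station's middle: 62 mm between them is free for the lifter. To come forward (rack's -x) over the prongs' lips the bar must rise 16 mm, but not over 45 mm, where the rim meets the prongs.
- shallow_basket: The shallow basket, same outline (76 x 106 mm, bail 118 mm wide) but only 28 mm deep, bar centred 85 mm above the underside. It hangs at the other station, its bar 145 mm and its underside 60 mm above the worktop; to be left hanging.
- tray: White fixed draining tray 148 (x) x 178 (y) x 18 mm high, inside 140 x 170 mm, floor 4 mm thick. Origin at the centre of its underside. It may be on the left or on the right; the holder is on the other side.
- holder: Grey fixed open-topped holder for the lifter, 62 (x) x 68 (y) mm on a 90 x 96 mm foot, 50 mm high; its well is 52 (x) x 58 (y) mm with the floor about 6 mm above the worktop. Origin at the centre of its underside.
- lifter: J-shaped flat steel hook, 40 mm wide (y), under a square handle; 0.14 kg. Origin: centre of its flat underside; z up the handle. Floor plate 34 mm (x), 4 mm thick; back plate x = -17 to -13 mm, 78 mm high; front lip x = 13 to 17 mm, top 16 mm above the underside; so a channel 26 mm wide along y, open at sides and above, its middle (x = 0) straight below the handle. Starts upright in the holder.
- lifter_grip (a point): Point to grip the lifter's black handle, on its centre line 140 mm above its underside; the handle is 24 x 24 mm in section, from 104 to 172 mm up; axes as the lifter's, about along the holder's at the start.
- by_sample_cup: Tapered cup with a dark rim, 49 mm across, 64 mm high; origin at the underside. Bystander between tray and holder (a capped bottle, 136 mm high, stands nearer the robot).
- by_glass_jar_4: Empty glass jar, 68 mm across, 167 mm high; origin at the underside. Bystander left of the rack.
- by_glass_jar_2: Empty glass jar, 62 mm across, 129 mm high; origin at the underside. Bystander right of the rack.
Mind the look-alikes: they are no part of the job. Of the things that look like the lifter, the largest one is meant.

How it is judged (in metres and radians):
On the way, in this order (a step that is already met when the one before it is completed fails the run):
1. the deep basket hangs on the lifter alone, risen clear of the rack's prongs (height (world z) of deep_basket above 0.041 m and contact force between deep_basket and lifter above 0.5 N and contact force between deep_basket and drip_rack below 0.05 N), for 0.2 s.
2. the deep basket stands flat inside the tray and the lifter is free of it (horizontal distance between deep_basket and tray below 0.07 m and height (world z) of deep_basket below 0.01 m and angle between deep_basket's own z axis and vertical below 0.08 rad and contact force between deep_basket and lifter below 0.05 N and linear speed of deep_basket below 0.02 m/s), for 0.2 s.
At the end, for the whole second after the job is handed in: Deep basket at rest flat on the tray floor (tilt < 0.08 rad, within 70 mm of tray centre); lifter at rest in its holder (within 15 mm of centre, underside below 15 mm, tilt < 0.15 rad); shallow basket hanging within 20 mm of its start; cup and jars upright within 30 mm of theirs (horizontal distance between deep_basket and tray below 0.07 m and height (world z) of deep_basket below 0.01 m and angle between deep_basket's own z axis and vertical below 0.08 rad and linear speed of each of deep_basket, lifter below 0.02 m/s and horizontal distance between lifter and holder below 0.015 m and height (world z) of lifter below 0.015 m and angle between lifter's own z axis and vertical below 0.15 rad and distance of shallow_basket from where it was at the start of the episode below 0.02 m and contact force between shallow_basket and drip_rack above 0.2 N and distance of each of by_sample_cup, by_glass_jar_4, by_glass_jar_2 from where it was at the start of the episode below 0.03 m and angle between each of by_sample_cup, by_glass_jar_4, by_glass_jar_2's own z axis and vertical below 0.2 rad); the robot touches nothing.
It fails at once if the gripper or arm touches a basket (contact force between any of the fingers, the arm and deep_basket above 0.5 N or contact force between any of the fingers, the arm and shallow_basket above 0.5 N).
It fails at once if the shallow basket is knocked about (moved more than 40 mm) (distance of shallow_basket from where it was at the start of the episode above 0.04 m).
It fails at once if the deep basket is dropped or banged into the tray (over 25 N), or tipped past 0.6 rad (contact force between deep_basket and tray above 25 N or angle between deep_basket's own z axis and vertical above 0.6 rad).
It fails at once if a bystander is knocked over or moved more than 50 mm (distance of any of by_sample_cup, by_glass_jar_4, by_glass_jar_2 from where it was at the start of the episode above 0.05 m or angle between any of by_sample_cup, by_glass_jar_4, by_glass_jar_2's own z axis and vertical above 0.5 rad).
It also fails if it takes over 72 s, if anything falls off the work surface, if the arm or the gripper's body presses on something with over 40 N, if the wrist force passes 120 N, or if a joint passes its speed limit or range.

ROBOT

A 6-joint arm with a two-finger parallel gripper is mounted at the origin on a cart in front of the work surface, level with it; the furniture and walls round the work are solid. World frame = base frame: x ahead of the robot, y to its left, z up, the work surface at z = 0. Lengths are in mm, angles in rad, forces in N, time in s.
With the tool pointing down it reaches from about 350 to 875 mm from the base axis. Payload 4.2 kg.
Tool frame: the origin (TCP) lies midway between the tips of the shut fingers; the grasp point (between the pads) lies 19 mm behind it; z points along the fingers, y is the direction in which the jaws open and shut (so a half turn about z gives the same grasp; the last joint's range is limited). The gripper opens to 85 mm and grips with 20 to 120 N. Pads are 22 mm wide; open, the fingers measure 114 mm over their backs; the gripper's body (76 mm by 85 mm) begins 54 mm behind the grasp point. The pads swing forward as they close: fully open they stand 13 mm farther back than shut.
Start: joints at [-1.02, 0.385, 0.008, 0, -1.194, -0.259], TCP at [179.814, -598.553, 231.312] pointing down, gripper open.
Joint ranges: [-3.14, 3.14], [-1.21, 2.06], [-1.07, 1.41], [-3.16, 2.05], [-2.99, -0.16], [-3.1, 3.1]. Speed limits (rad/s): [2.79, 2.79, 3.14, 3.14, 3.14, 3.14].

INTERFACE

Orientations are given as a unit quaternion [x, y, z, w].
In Python, from bench import read_state, get_image, job_done, search_frame, regions_of gives the robot as it stands.
- The arm moves only by the tool servo_tool, never from a script. Its arguments are lists of equal length, an entry for each row: "turn": the turn, a rotation vector about the world's x, y, z in rad, a list of three; "dp": the shift along the world's x, y, z in m, a list of three; "fingers": the finger opening in m, from 0 to 0.0854. In form: {"turn": [[rx, ry, rz], ...], "dp": [[tx, ty, tz], ...], "fingers": [fingers, ...]}. A call has exactly 5 rows; each row shifts and turns the pose as measured when the row begins; what a row does not reach is not made up. A row lasts 1/8 s, in which the tool goes at most 62.5 mm and 10.7 degrees, less where a joint would pass 70% of its speed; a pose out of reach is approached as far as the arm can. A call is refused whole if a number of a shift passes 0.0625 or a number of a turn 0.188, either way. A call with a gripper value outside its range is refused whole. The fingers move at their own pace and stop on an object; the grip force is fixed at half the most. Time passes only in rows, so rows that do not move let the fingers close, or fill a call up. It gives the time, the measured TCP pose, the force and the opening at its end, in the units of the state.
- read_state(): the state, without advancing time (a new reading comes with each control period).
- get_image(name): name is "scene" or "top"; returns a dict with "img" (384x512x3 uint8, red, green, blue), "vfov" (degrees; the focal length in pixels is half the picture's height over the tangent of half this angle, whatever the lens; pixels are square), "cx", "cy" (the principal point, pixels), "k1" (the pictures are not rectified: a ray, as slopes to the right and down, at radius r is drawn at 1 + k1 r^2 times it, then the intrinsics apply), "world_from_camera" (4x4, takes a point from camera to world coordinates). Camera axes: x right, y down, z forward; pixel columns grow to the right and rows downward; lengths in mm; the calibration is good to about 2 mm. A picture is of the moment at which its call begins. There is no depth.
- job_done(): hands the job in, once; it reports no verdict.
Trained networks look in the newest picture that a camera, given by its name, has taken for a name from the list of things; names that differ only in an ending like _2 or _b are one class to them, and where a whole thing is asked for, a point or a joint stands for the part that bears it (a point fixed in the world has none). Each returns a list of dicts, best first, with "score" (0 to 1); they miss things now and then, are a little off and sometimes report something else, mostly with a low value. They report only what shows in the picture. A call takes as long as a camera call. They do not tell look-alikes from the thing itself.
- search_frame(query, camera): "box" ([left, top, width, height] in pixels, round what is visible of it).
- regions_of(query, camera): "region" (384x512 bool, what is visible of it) and "box" ([left, top, width, height] in pixels, round what is visible of it).
The state is a dict: "clock": time; "joints": joint angles; "joint_vel": joint speeds; "joint_efforts": joint torques, N m; "position": TCP position; "ee_rot": TCP orientation; "contact_force": force on the tool from outside, world axes, zero at the start; "wrist_torque": the same for the moment, N m; "gripper_width": finger opening in mm.
Only numpy, scipy, OpenCV 4.12 (cv2) and the standard library are available. Lean on these libraries where they do the work, as an engineer would, in place of code of your own. Each camera call takes 0.05 s, during which the arm holds its last target. There are 200 camera calls.

## Working session

There is one attempt and no reset: what is moved stays moved. The work goes in short steps, Python scripts to look and compute and a tool call to move; the robot and the scene stay as the last step left them, time stands still between calls to the robot, and variables do not carry over. Pictures are saved under pics/ and viewed, about 8 in all and at most 12, crops included, and the job is handed in when it is done.

Besides the shell and the picture viewer there is one more tool, called after "Emit:" as name(argument=value, ...), one argument or row to a line, values as JSON. servo_tool: Moves the arm, as the interface text tells. Its arguments: {"type":"object","properties":{"turn":{"type":"array","items":{"type":"array","items":{"type":"number"}}},"dp":{"type":"array","items":{"type":"array","items":{"type":"number"}}},"fingers":{"type":"array","items":{"type":"number"}}},"required":["turn","dp","fingers"]}

```bash
ls; mkdir -p pics
cat > h.py <<'E'
import numpy as np, cv2
from bench import *
def cam(name):
    d=get_image(name); f=192/np.tan(np.radians(d['vfov'])/2)
    d['f']=f; return d
def ray(d,u,v):
    x=(u-d['cx'])/d['f']; y=(v-d['cy'])/d['f']
    X,Y=x,y
    for _ in range(30):
        s=1+d['k1']*(X*X+Y*Y); X,Y=x/s,y/s
    T=np.array(d['world_from_camera']); r=T[:3,:3]@np.array([X,Y,1]); return T[:3,3],r
def at_z(d,u,v,z):
    o,r=ray(d,u,v); return o+r*(z-o[2])/r[2]
def proj(d,p):
    T=np.array(d['world_from_camera']); q=T[:3,:3].T@(np.asarray(p,float)-T[:3,3]); x,y=q[0]/q[2],q[1]/q[2]
    s=1+d['k1']*(x*x+y*y); return np.array([d['cx']+d['f']*x*s,d['cy']+d['f']*y*s])
def save(img,name): cv2.imwrite('pics/'+name+'.png',img[:,:,::-1])
E
python3 - <<'E'
from h import *
S=cam('scene');T=cam('top')
for n,d in(('scene',S),('top',T)):
    print(n,np.round(d['world_from_camera'],3).tolist(),d['f'],d['cx'],d['cy'],d['k1'])
    save(d['img'],n+'0')
    for q in ['drip_rack','deep_basket','shallow_basket','tray','holder','lifter','by_sample_cup','by_glass_jar_4']:
        print(q,[(round(r['score'],2),[round(float(b)) for b in r['box']]) for r in search_frame(q,n)][:4])
s=read_state();print(s['position'],s['ee_rot'],s['clock'])
E
```

```text
pics
scene [[-0.709, -0.336, 0.621, -372.049], [-0.705, 0.312, -0.636, 910.486], [0.02, -0.889, -0.458, 766.602], [0.0, 0.0, 0.0, 1.0]] 496.9678451295047 254.5741712708483 185.92451241826657 0.048605368484281715
drip_rack [(0.61, [173, 140, 85, 85])]
deep_basket [(0.71, [192, 166, 42, 51])]
shallow_basket [(0.65, [227, 149, 38, 37]), (0.27, [284, 201, 20, 20])]
tray [(0.62, [143, 246, 89, 58])]
holder [(0.64, [307, 180, 34, 27]), (0.23, [143, 246, 89, 56])]
lifter [(0.86, [320, 148, 11, 39]), (0.69, [341, 176, 10, 40]), (0.43, [353, 156, 6, 34])]
by_sample_cup [(0.61, [285, 200, 19, 19])]
by_glass_jar_4 [(0.77, [290, 140, 20, 44]), (0.65, [128, 188, 26, 66])]
top [[-0.024, -0.984, 0.177, 245.958], [-1.0, 0.021, -0.015, -0.877], [0.011, -0.178, -0.984, 1538.208], [0.0, 0.0, 0.0, 1.0]] 432.87640727856535 243.69910875075914 184.4879087617731 -0.02068892535917672
drip_rack [(0.79, [189, 125, 93, 32])]
deep_basket [(0.77, [201, 145, 34, 22]), (0.34, [305, 187, 16, 21])]
shallow_basket [(0.82, [246, 139, 33, 24])]
tray [(0.8, [120, 186, 58, 49])]
holder [(0.58, [295, 190, 30, 27])]
lifter [(0.46, [301, 227, 9, 12]), (0.42, [342, 208, 16, 9])]
by_sample_cup [(0.56, [256, 199, 12, 16])]
by_glass_jar_4 [(0.78, [135, 139, 24, 30]), (0.78, [314, 141, 26, 22])]
[ 179.81548012 -598.57185133  231.32655935] [-1.45371890e-01  9.89377083e-01 -2.45777852e-05  1.55201235e-05] 0.9
```

Run:
```python
import cv2,numpy as np
a=cv2.imread('pics/scene0.png')[110:320,110:400]; b=cv2.imread('pics/top0.png')[110:260,100:390]
cv2.imwrite('pics/a.png',cv2.resize(a,(797,577),interpolation=cv2.INTER_CUBIC)); cv2.imwrite('pics/b.png',cv2.resize(b,(797,412),interpolation=cv2.INTER_CUBIC))
```

```text
(no output)
```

View pics/a.png

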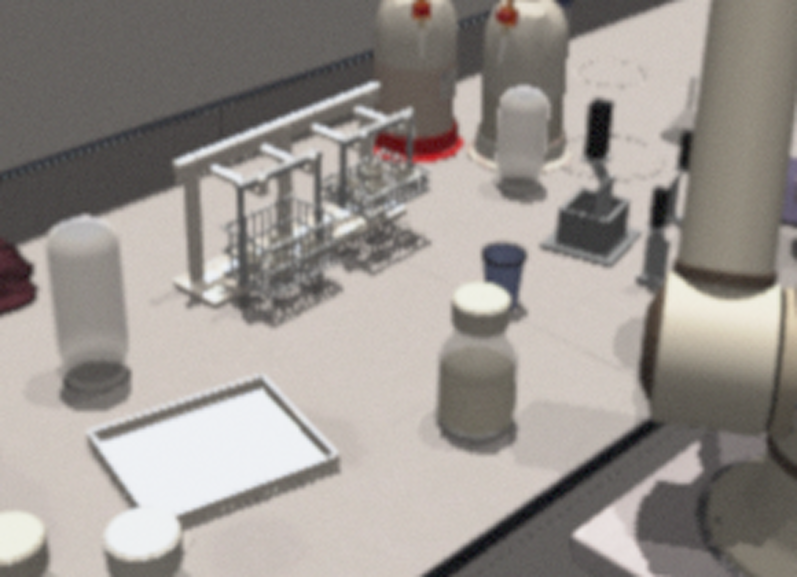

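View pics/b.png

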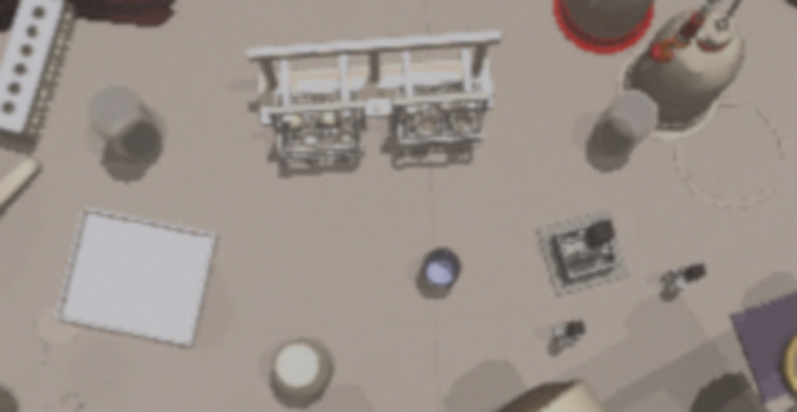

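The scene view shows the deep basket at the rack's left station (px ~213,190) and the shallow one at the right (~246,167). The tray is on the left (~187,275) and the holder on the right (~324,193).

There are three lifter look-alikes in scene pixels: A (325,167) in the holder, B (346,196) and C (356,173), both standing free on the worktop. A is the largest and is the one in the holder, so it is the one meant. Next I measure by silhouette fits.

```bash
cat > fit.py <<'E'
from h import *
from scipy.optimize import minimize
def box(x0,x1,y0,y1,z0,z1): return np.array([[x,y,z] for x in(x0,x1) for y in(y0,y1) for z in(z0,z1)],float)
def place(P,p):
    c,s=np.cos(p[2]),np.sin(p[2]); return np.c_[c*P[:,0]-s*P[:,1]+p[0],s*P[:,0]+c*P[:,1]+p[1],P[:,2]]
SC=8
def mask(d,parts,p):
    m=np.zeros((384*2,512*2),np.uint8)
    for P in parts:
        q=np.array([proj(d,x) for x in place(P,p)])
        h=cv2.convexHull(((q+.5)*2*16-8).astype(np.float32))
        cv2.fillConvexPoly(m,np.round(h).astype(np.int32),255,cv2.LINE_AA,4)
    return cv2.resize(m,(512,384),interpolation=cv2.INTER_AREA)/255.
def fit(views,parts,p0,off=None):
    def cost(p):
        c=0
        for d,r in views:
            m=mask(d,parts,p); c+=np.abs(m-r).sum()/r.sum()
        return c
    best=None
    for a in(-.2,0,.2):
        s=np.array([p0[0],p0[1],p0[2]+a]); sim=np.vstack([s,s+[12,0,0],s+[0,12,0],s+[0,0,.12]])
        r=minimize(cost,s,method='Nelder-Mead',options=dict(initial_simplex=sim,xatol=.05,fatol=1e-4))
        if best is None or r.fun<best.fun: best=r
    return best.x,best.fun
tray=[box(-74,74,-89,89,0,18)]
holder=[box(-45,45,-48,48,0,4),box(-31,31,-34,34,0,50)]
def basket(h,zb):
    b=zb+5
    return [box(-38,38,-53,53,0,h),box(-5,5,-59,59,b-10,b),box(-4,4,-59,-53,0,b),box(-4,4,53,59,0,b)]
E
python3 - <<'E'
from fit import *
S=cam('scene');T=cam('top')
def reg(q,near=None):
    out=[]
    for n,d in(('scene',S),('top',T)):
        R=regions_of(q,n); out.append((d,R[0]['region'].astype(float))); print(q,n,round(R[0]['score'],2),[round(float(x)) for x in R[0]['box']])
    return out
V=reg('tray'); c=at_z(T,149,210,10)
for v in (V,V[:1],V[1:]):
    x,f=fit(v,tray,[c[0],c[1],0]);print('tray',x.round(3),f)
c=at_z(T,310,204,10);V=reg('holder')
for v in (V,V[1:]):
    x,f=fit(v,holder,[c[0],c[1],0]);print('holder',x.round(3),f)
for q,h,zb,uv in(('deep_basket',60,120,(218,150)),('shallow_basket',28,85,(262,147))):
    V=reg(q); c=at_z(T,*uv,145); z0=25 if h==60 else 60
    P=[b+[0,0,z0] for b in basket(h,zb)]
    for v in (V,V[:1],V[1:]):
        x,f=fit(v,P,[c[0],c[1],0]);print(q,x.round(3),f)
E
```

```text
tray scene 0.57 [142, 246, 89, 57]
tray top 0.66 [119, 187, 57, 50]
tray [ 4.35811e+02  3.13641e+02 -2.13000e-01] 0.11325178315273512
tray [ 4.35513e+02  3.14093e+02 -2.13000e-01] 0.07098829298268715
tray [ 4.36442e+02  3.12912e+02 -2.13000e-01] 0.04001940645539261Traceback (most recent call last):
  File "<stdin>", line 11, in <module>
  File "<stdin>", line 6, in reg
IndexError: list index out of range
```

Run:
```python
from fit import *
S=cam('scene');T=cam('top')
def reg(q):
    out=[]
    for n,d in(('scene',S),('top',T)):
        R=regions_of(q,n)
        if R: out.append((d,R[0]['region'].astype(float))); print(q,n,round(R[0]['score'],2),[round(float(x)) for x in R[0]['box']])
    return out
def doit(q,parts,c):
    V=reg(q)
    for v in ([V,V[:1],V[1:]] if len(V)>1 else [V]):
        if v: x,f=fit(v,parts,[c[0],c[1],0]);print(q,x.round(3),round(f,3))
doit('holder',holder,at_z(T,310,204,10))
for q,h,zb,uv in(('deep_basket',60,120,(218,150)),('shallow_basket',28,85,(262,147))):
    z0=25 if h==60 else 60
    doit(q,[b+[0,0,z0] for b in basket(h,zb)],at_z(T,*uv,145))
for n,d in(('scene',S),('top',T)):
    print('lifter',n,[(round(r['score'],2),[round(float(b)) for b in r['box']]) for r in regions_of('lifter',n)])
    img=cv2.resize(d['img'],None,fx=2,fy=2,interpolation=cv2.INTER_CUBIC)
    save(d['img'],n+'1')
```

```text
holder scene 0.69 [305, 179, 38, 30]
holder top 0.79 [299, 190, 28, 28]
holder [ 4.55765e+02 -2.66198e+02  2.38000e-01] 0.668
holder [ 4.58911e+02 -2.67426e+02  2.72000e-01] 0.145
holder [ 4.54436e+02 -2.66464e+02  2.23000e-01] 0.482
deep_basket scene 0.74 [194, 166, 41, 51]
deep_basket top 0.65 [201, 144, 31, 26]
deep_basket [6.2135e+02 7.1670e+01 8.1000e-02] 1.658
deep_basket [6.23886e+02 6.95930e+01 9.30000e-02] 0.805
deep_basket [6.18044e+02 7.10870e+01 5.20000e-02] 0.842
shallow_basket scene 0.9 [227, 148, 38, 39]
shallow_basket top 0.6 [247, 141, 36, 22]
shallow_basket [ 6.28092e+02 -7.92750e+01  6.80000e-02] 0.919
shallow_basket [ 6.33958e+02 -8.28010e+01  9.20000e-02] 0.662
shallow_basket [ 6.27577e+02 -8.01870e+01  4.90000e-02] 0.236
lifter scene [(0.57, [339, 175, 15, 40]), (0.53, [322, 147, 10, 38])]
lifter top [(0.68, [191, 122, 90, 35]), (0.57, [121, 188, 55, 49]), (0.53, [310, 187, 14, 25]), (0.47, [303, 228, 8, 9])]
```

```bash
cat > ov.py <<'E'
from fit import *
def crop(d,parts,p,u0,v0,w,h,k,col=(255,0,0)):
    img=cv2.resize(d['img'][v0:v0+h,u0:u0+w],None,fx=k,fy=k,interpolation=cv2.INTER_CUBIC).copy()
    for parts,p,col in parts if p is None else [(parts,p,col)]:
        for P in parts:
            q=np.array([proj(d,x) for x in place(P,p)])
            q=np.round(((q-[u0,v0]+.5)*k)*16).astype(int)
            for i in range(8):
                for b in(1,2,4):
                    if not i&b: cv2.line(img,tuple(map(int,q[i])),tuple(map(int,q[i|b])),col,1,cv2.LINE_AA,4)
    return img
def lifter(z): return [b+[0,0,z] for b in (box(-12,12,-12,12,104,172),box(-17,-13,-20,20,0,78),box(-17,17,-20,20,0,4),box(13,17,-20,20,0,16))]
def rack(): return [box(70,74,-155,155,145,157)]+[box(-16,74,y-5,y+5,130,140) for y in(-111,-39,39,111)]
E
python3 - <<'E'
from ov import *
S=cam('scene');T=cam('top')
ps=[(holder,(456,-266,.24),(255,0,0)),(lifter(6),(456,-266,.24),(0,255,0))]
a=crop(S,ps,None,295,135,65,80,6); a2=crop(S,[],(0,0,0),295,135,65,80,6)
b=crop(T,ps,None,285,180,65,60,6); b2=crop(T,[],(0,0,0),285,180,65,60,6)
save(np.vstack([np.hstack([a,a2]),np.hstack([b,b2])])[:, :],'hold')
im=cv2.imread('pics/hold.png'); print(im.shape); cv2.imwrite('pics/hold.png',cv2.resize(im,None,fx=.71,fy=.71,interpolation=cv2.INTER_AREA))
bk=[q+[0,0,25] for q in basket(60,120)];bs=[q+[0,0,60] for q in basket(28,85)]
n=.06;m=np.array([625,-4]);e=np.array([-np.sin(n),np.cos(n)])*75
ps=[(bk,(*(m+e),n),(255,0,0)),(bs,(*(m-e),n),(0,200,0)),(rack(),(*m,n),(0,0,255))]
a=crop(S,ps,None,165,130,110,95,4);b=crop(T,ps,None,180,115,110,55,4)
a2=crop(S,[],(0,0,0),165,130,110,95,4);b2=crop(T,[],(0,0,0),180,115,110,55,4)
im=np.vstack([np.hstack([a,a2]),np.hstack([b,b2])]);print(im.shape)
save(cv2.resize(im,None,fx=.9,fy=.9,interpolation=cv2.INTER_AREA),'rack')
E
```

```text
(840, 780, 3)
(600, 880, 3)
```

View pics/hold.png

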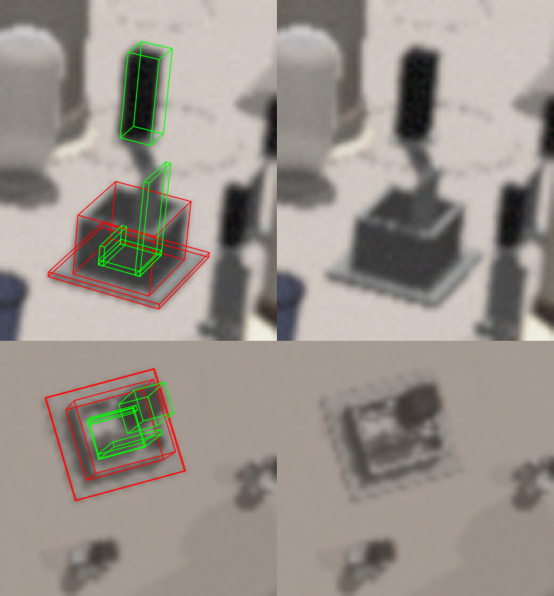

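View pics/rack.png

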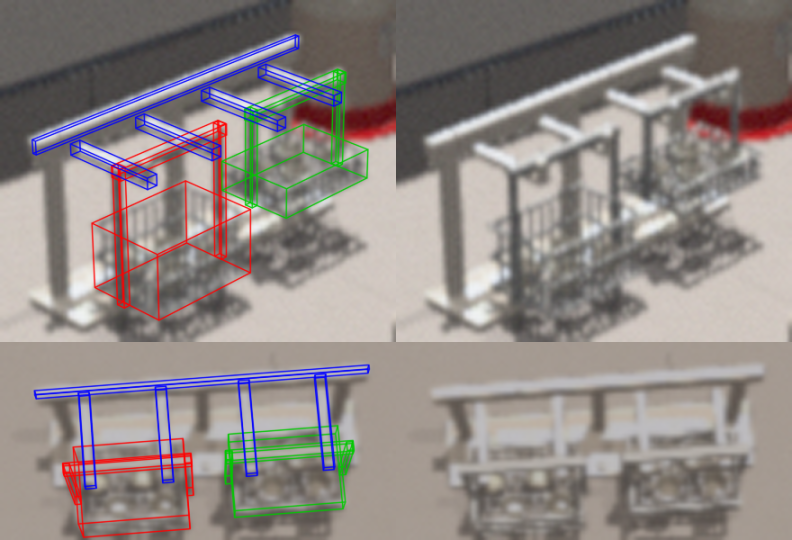

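Run:
```python
from ov import *
S=cam('scene');T=cam('top')
n=.065;m=np.array([625,-4])
def P(x,y,z): return place(np.array([[x,y,z]],float),(*m,n))[0]
# brightness profile across the bars (z=150 top, 145 mid) and rail
for nm,d in(('top',T),('scene',S)):
    g=cv2.cvtColor(d['img'],cv2.COLOR_RGB2GRAY).astype(np.float32)
    def prof(y0,y1,z,xs):
        r=[]
        for x in xs:
            q=np.array([proj(d,P(x,y,z)) for y in np.linspace(y0,y1,25)],np.float32)
            r.append(cv2.remap(g,q[:,0].reshape(-1,1),q[:,1].reshape(-1,1),cv2.INTER_LINEAR).mean())
        return np.round(r).astype(int)
    xs=np.arange(-20,21,2)
    print(nm,'x',xs)
    print('deep L',prof(82,108,148,xs)); print('deep M',prof(50,100,148,xs));print('deep R',prof(45,70,148,xs))
    print('shal',prof(-105,-45,148,xs)); print('rail',prof(-140,140,157,xs+72))
    # bar ends / prongs along y at x=0..60
    for lab,x0,x1,z in(('prong',15,60,140),):
        ys=np.arange(25,130,3); r=[]
        for y in ys:
            q=np.array([proj(d,P(x,y,z)) for x in np.linspace(x0,x1,20)],np.float32)
            r.append(cv2.remap(g,q[:,0].reshape(-1,1),q[:,1].reshape(-1,1),cv2.INTER_LINEAR).mean())
        print(lab,[(int(a),int(b)) for a,b in zip(ys,r)])
# jars, bottle from top+scene
for q in ('by_glass_jar_4','by_glass_jar_2','by_sample_cup'):
    for r in search_frame(q,'scene')[:3]:
        b=r['box']; u,v=b[0]+b[2]/2,b[1]+b[3]; print(q,round(r['score'],2),[int(x) for x in b],at_z(S,u,v-3,0).round()[:2])
print('bottle cap',at_z(T,208.5,243,136).round(), 'base scene',at_z(S,284,267,0).round())
print('cup top',at_z(T,260,208,64).round())
```

```text
top x [-20 -18 -16 -14 -12 -10  -8  -6  -4  -2   0   2   4   6   8  10  12  14
  16  18  20]
deep L [133 142 148 153 152 150 145 143 153 164 171 169 160 149 146 145 140 141
 149 160 169]
deep M [126 135 141 145 144 143 140 141 155 167 171 166 154 140 135 133 132 137
 149 165 175]
deep R [129 138 146 149 148 144 138 143 159 169 172 167 155 140 134 133 135 140
 154 168 176]
shal [109 114 123 131 136 137 140 151 165 171 168 155 139 129 122 118 121 133
 151 167 177]
rail [149 145 137 125 118 124 142 164 178 184 184 178 169 162 158 156 156 156
 156 156 156]
prong [(25, 171), (28, 170), (31, 169), (34, 173), (37, 182), (40, 183), (43, 176), (46, 166), (49, 166), (52, 169), (55, 171), (58, 172), (61, 172), (64, 171), (67, 170), (70, 170), (73, 170), (76, 169), (79, 169), (82, 169), (85, 168), (88, 168), (91, 169), (94, 169), (97, 168), (100, 168), (103, 169), (106, 173), (109, 181), (112, 183), (115, 175), (118, 161), (121, 145), (124, 126), (127, 111)]
scene x [-20 -18 -16 -14 -12 -10  -8  -6  -4  -2   0   2   4   6   8  10  12  14
  16  18  20]
deep L [125 122 118 113 112 117 130 149 169 
[... 514 characters left out ...]
), (49, 179), (52, 156), (55, 147), (58, 150), (61, 158), (64, 165), (67, 169), (70, 171), (73, 172), (76, 172), (79, 170), (82, 170), (85, 171), (88, 173), (91, 174), (94, 175), (97, 174), (100, 175), (103, 181), (106, 194), (109, 210), (112, 221), (115, 221), (118, 204), (121, 174), (124, 152), (127, 152)]
by_glass_jar_4 0.73 [126, 190, 28, 64] [601. 337.]
by_glass_jar_4 0.7 [290, 141, 19, 41] [ 595. -304.]
by_glass_jar_2 0.73 [126, 190, 28, 64] [601. 337.]
by_glass_jar_2 0.7 [290, 141, 19, 41] [ 595. -304.]
by_sample_cup 0.64 [282, 198, 19, 18] [ 454. -105.]
by_sample_cup 0.32 [319, 147, 15, 38] [ 511. -352.]
bottle cap [310.  95. 136.] base scene [296. 111.   0.]
cup top [429. -77.  64.]
```

Emit:
servo_tool(
  turn=[
    [0,0,-0.01],
    [0,0,-0.01],
    [0,0,-0.01],
    [0,0,-0.01],
    [0,0,0],
  ],
  dp=[
    [0.03,0.045,0.01],
    [0.04,0.05,0.01],
    [0.04,0.05,0.01],
    [0.04,0.05,0],
    [0.03,0.04,0],
  ],
  fingers=[0.085,0.085,0.085,0.085,0.085],
)

```text
clock: 2.62
position: [358.0, -364.7, 260.8]
ee_rot: [-0.121, 0.993, -0.0, 0.001]
contact_force: [0.6, -0.6, -0.5]
gripper_width: 85.3
```

The rack fit holds: the bar profile peaks at x≈0 and the prongs within 1–3 mm. That puts the deep bar at about (620, 72), yaw 0.06, and the lifter handle at about (457, −264). I go above the handle and look.

Emit:
servo_tool(
  turn=[
    [0,0,0],
    [0,0,0],
    [0,0,0],
    [0,0,0],
    [0,0,0],
  ],
  dp=[
    [0.04,0.04,0],
    [0.04,0.04,0],
    [0.02,0.02,-0.02],
    [0,0,-0.03],
    [0,0,0],
  ],
  fingers=[0.085,0.085,0.085,0.085,0.085],
)

```text
clock: 3.25
position: [463.6, -257.7, 211.9]
ee_rot: [-0.125, 0.992, -0.001, 0.003]
contact_force: [0.3, 0.7, 0.7]
gripper_width: 84.6
```

Run:
```python
from ov import *
S=cam('scene');T=cam('top');s=read_state();p=s['position'];print(p,s['ee_rot'])
ps=[(lifter(6),(457,-264,.24),(0,255,0)),([box(-3,3,-3,3,p[2]-3,p[2]+3)],(p[0],p[1],.24),(255,0,0))]
a=crop(S,ps,None,295,110,80,100,5);b=crop(T,ps,None,280,160,80,100,5)
save(np.hstack([a,b]),'above')
```

```text
[ 465.18111689 -258.85993363  214.74897254] [-0.12462983  0.9921825  -0.00303664  0.00566293]
```

View pics/above.png

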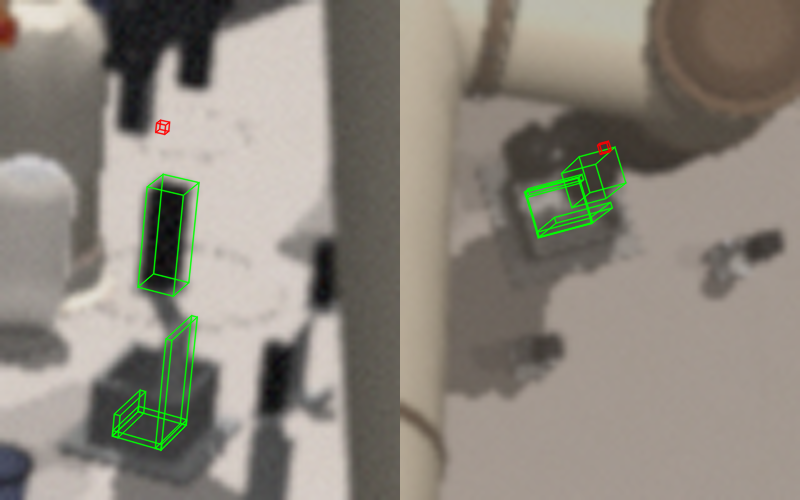

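The handle sits on the model (crop 168,235), and the tool overshoots by about 8 mm in x and 5 mm in y. I correct that and descend.

Emit:
servo_tool(
  turn=[
    [0,0,0],
    [0,0,0],
    [0,0,0],
    [0,0,0],
    [0,0,0],
  ],
  dp=[
    [-0.008,-0.005,0],
    [0,0,-0.01],
    [0,0,-0.02],
    [0,0,-0.025],
    [0,0,-0.015],
  ],
  fingers=[0.085,0.085,0.085,0.085,0.085],
)

```text
clock: 3.98
position: [457.4, -267.0, 147.3]
ee_rot: [-0.123, 0.992, -0.005, 0.011]
contact_force: [0.5, -0.3, 0.7]
gripper_width: 84.9
```

Emit:
servo_tool(
  turn=[
    [0,0,0],
    [0,0,0],
    [0,0,0],
    [0,0,0],
    [0,0,0],
  ],
  dp=[
    [0,0,0],
    [0,0,0],
    [0,0,0],
    [0,0,0],
    [0,0,0],
  ],
  fingers=[0.085,0.085,0.085,0.085,0.085],
)

```text
clock: 4.6
position: [457.5, -267.9, 148.6]
ee_rot: [-0.122, 0.992, -0.006, 0.012]
contact_force: [0.5, -0.5, -0.3]
gripper_width: 85.0
```

```bash
cat >> h.py <<'E'
from scipy.spatial.transform import Rotation as R
def go(x,y,z,yaw,show=True):
    "shift and turn still to go, TCP target"
    s=read_state(); d=R.from_quat([-np.sin(yaw/2),np.cos(yaw/2),0,0])*R.from_quat(s['ee_rot']).inv()
    print('t',s['clock'],'pos',np.round(s['position'],1),'w',round(float(s['gripper_width']),1),'F',np.round(s['contact_force'],1),'dp',np.round(np.array([x,y,z])-s['position'],1),'turn',np.round(d.as_rotvec(),3))
E
python3 -c "
from h import *
go(457,-264,127,.24)"
```

```text
t 4.6 pos [ 457.5 -267.9  148.6] w 85.0 F [ 0.5 -0.5 -0.3] dp [ -0.5   3.9 -21.6] turn [ 0.009  0.025 -0.005]
```

Emit:
servo_tool(
  turn=[
    [0.009,0.025,-0.005],
    [0,0,0],
    [0,0,0],
    [0,0,0],
    [0,0,0],
  ],
  dp=[
    [0,0.004,-0.01],
    [0,0,-0.011],
    [0,0,0],
    [0,0,0],
    [0,0,0],
  ],
  fingers=[0.085,0.085,0.085,0.04,0.0],
)

```text
clock: 5.22
position: [457.4, -263.5, 125.6]
ee_rot: [-0.119, 0.993, 0.001, -0.001]
contact_force: [-0.1, -0.1, -0.5]
gripper_width: 51.0
```

Emit:
servo_tool(
  turn=[
    [0,0,0],
    [0,0,0],
    [0,0,0],
    [0,0,0],
    [0,0,0],
  ],
  dp=[
    [0,0,0],
    [0,0,0],
    [0,0,0],
    [0,0,0],
    [0,0,0],
  ],
  fingers=[0,0,0,0,0],
)

```text
clock: 5.85
position: [457.4, -263.5, 126.0]
ee_rot: [-0.119, 0.993, 0.001, -0.001]
contact_force: [0.9, 1.4, -0.1]
gripper_width: 23.4
```

```bash
python3 -c "
from h import *
go(457,-264,127,.24)"
```

```text
t 5.85 pos [ 457.4 -263.5  126. ] w 23.4 F [ 0.9  1.4 -0.1] dp [-0.4 -0.5  1. ] turn [-0.001 -0.002  0.001]
```

Emit:
servo_tool(
  turn=[
    [0,0,0],
    [0,0,0],
    [0,0,0],
    [0,0,0],
    [0,0,0],
  ],
  dp=[
    [0,0,0.015],
    [0,0,0.025],
    [0,0,0.03],
    [0,0,0.03],
    [0,0,0.02],
  ],
  fingers=[0,0,0,0,0],
)

```text
clock: 6.48
position: [455.7, -263.2, 251.4]
ee_rot: [-0.119, 0.993, 0.001, -0.002]
contact_force: [-0.6, 0.1, -0.9]
gripper_width: 23.5
```

Emit:
servo_tool(
  turn=[
    [0,0,-0.03],
    [0,0,-0.04],
    [0,0,-0.04],
    [0,0,-0.04],
    [0,0,-0.03],
  ],
  dp=[
    [0,0.03,0],
    [0.005,0.05,0],
    [0.01,0.06,0],
    [0.01,0.06,0],
    [0.01,0.05,0],
  ],
  fingers=[0,0,0,0,0],
)

```text
clock: 7.1
position: [491.6, -9.8, 259.6]
ee_rot: [-0.023, 1.0, -0.0, 0.004]
contact_force: [0.0, 0.4, -1.2]
gripper_width: 23.4
```

```bash
python3 -c "
from h import *
go(540,67,232,.06)"
```

```text
t 7.1 pos [491.6  -9.8 259.6] w 23.4 F [ 0.   0.4 -1.2] dp [ 48.4  76.8 -27.6] turn [0.    0.008 0.014]
```

Emit:
servo_tool(
  turn=[
    [0,0.008,0.014],
    [0,0,0],
    [0,0,0],
    [0,0,0],
    [0,0,0],
  ],
  dp=[
    [0,0.035,-0.01],
    [0,0.03,-0.01],
    [0.02,0.008,-0.007],
    [0.02,0,0],
    [0,0,0],
  ],
  fingers=[0,0,0,0,0],
)

```text
clock: 7.72
position: [532.7, 70.1, 237.1]
ee_rot: [-0.034, 0.999, 0.001, 0.003]
contact_force: [0.4, 0.1, -1.6]
gripper_width: 23.4
```

Emit:
servo_tool(
  turn=[
    [0,0,0],
    [0,0,0],
    [0,0,0],
    [0,0,0],
    [0,0,0],
  ],
  dp=[
    [0,0,0],
    [0,0,0],
    [0,0,0],
    [0,0,0],
    [0,0,0],
  ],
  fingers=[0,0,0,0,0],
)

```text
clock: 8.35
position: [530.8, 69.3, 238.6]
ee_rot: [-0.034, 0.999, 0.001, 0.003]
contact_force: [-0.2, -0.5, -2.0]
gripper_width: 23.6
```

Run:
```python
from ov import *
go(540,67,232,.06)
S=cam('scene');T=cam('top');s=read_state();p=s['position'];q=s['ee_rot'];yaw=-2*np.arctan2(q[0],q[1])
n=.06;bk=[q+[0,0,25] for q in basket(60,120)]
ps=[(bk,(620,72.5,n),(255,0,0)),(lifter(p[2]-120),(p[0],p[1],yaw),(0,255,0)),(rack()[3:],(625,-2.5,n),(0,0,255))]
a=crop(S,ps,None,165,95,100,130,4);b=crop(T,ps,None,180,100,100,130,4)
print(yaw);save(np.hstack([a,b]),'pre')
```

```text
t 8.35 pos [530.8  69.3 238.6] w 23.6 F [-0.2 -0.5 -2. ] dp [ 9.2 -2.3 -6.6] turn [-0.003  0.007 -0.007]
0.06719210023146209
```

View pics/pre.png

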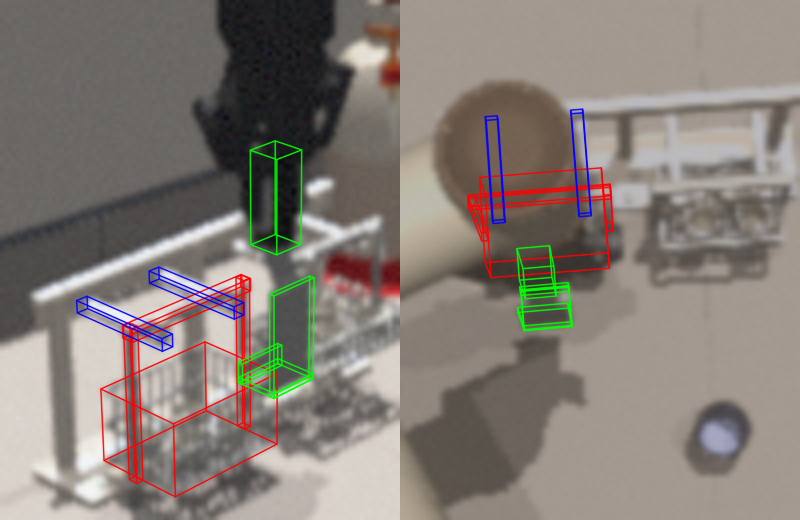

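Emit:
servo_tool(
  turn=[
    [-0.003,0.007,-0.007],
    [0,0,0],
    [0,0,0],
    [0,0,0],
    [0,0,0],
  ],
  dp=[
    [0,-0.001,-0.007],
    [0.01,0,0],
    [0.015,0.001,0],
    [0.015,0.001,0],
    [0,0,0],
  ],
  fingers=[0,0,0,0,0],
)

```text
clock: 9.07
position: [574.7, 70.5, 230.4]
ee_rot: [-0.03, 1.0, -0.0, -0.0]
contact_force: [-0.8, -0.5, -1.9]
gripper_width: 23.2
```

```bash
python3 -c "
from h import *
go(620,72.5,231,.06)"
```

```text
t 9.075 pos [574.7  70.5 230.4] w 23.2 F [-0.8 -0.5 -1.9] dp [45.3  2.   0.6] turn [ 0.001 -0.001  0.   ]
```

Emit:
servo_tool(
  turn=[
    [0,0,0],
    [0,0,0],
    [0,0,0],
    [0,0,0],
    [0,0,0],
  ],
  dp=[
    [0.012,0.001,0],
    [0.012,0.001,0],
    [0.011,0,0],
    [0.008,0,0],
    [0,0,0],
  ],
  fingers=[0,0,0,0,0],
)

```text
clock: 9.7
position: [621.0, 72.6, 229.9]
ee_rot: [-0.03, 1.0, -0.001, -0.001]
contact_force: [0.0, 1.7, -2.0]
gripper_width: 23.6
```

Emit:
servo_tool(
  turn=[
    [0,0,0],
    [0,0,0],
    [0,0,0],
    [0,0,0],
    [0,0,0],
  ],
  dp=[
    [0,0,0],
    [0,0,0],
    [0,0,0],
    [0,0,0],
    [0,0,0],
  ],
  fingers=[0,0,0,0,0],
)

```text
clock: 10.32
position: [620.0, 72.5, 230.4]
ee_rot: [-0.03, 1.0, -0.0, -0.001]
contact_force: [0.1, 0.2, -1.7]
gripper_width: 23.4
```

Run:
```python
from ov import *
go(620,72.5,231,.06)
S=cam('scene');s=read_state();p=s['position'];q=s['ee_rot'];yaw=-2*np.arctan2(q[0],q[1])
ps=[(lifter(p[2]-120),(p[0],p[1],yaw),(0,255,0))]
a=crop(S,ps,None,180,120,65,90,6);b=crop(S,[],(0,0,0),180,120,65,90,6)
save(np.hstack([a,b]),'under')
```

```text
t 10.325 pos [620.   72.5 230.4] w 23.4 F [ 0.1  0.2 -1.7] dp [-0.  -0.   0.6] turn [ 0.001 -0.002  0.   ]
```

View pics/under.png

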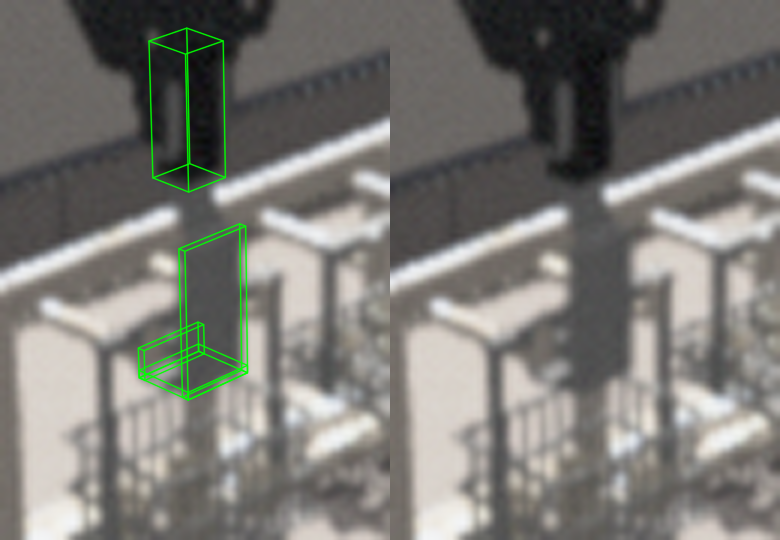

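The back plate stands in front of the bar, centred between the prongs, and the lip is beyond and below the bar (crop 545,350). Next I raise slowly.

Emit:
servo_tool(
  turn=[
    [0,0,0],
    [0,0,0],
    [0,0,0],
    [0,0,0],
    [0,0,0],
  ],
  dp=[
    [0,0,0.008],
    [0,0,0.008],
    [0,0,0.006],
    [0,0,0.005],
    [0,0,0.005],
  ],
  fingers=[0,0,0,0,0],
)

```text
clock: 11.0
position: [619.2, 72.6, 263.3]
ee_rot: [-0.03, 1.0, -0.0, -0.002]
contact_force: [0.0, -0.7, -4.8]
gripper_width: 23.4
```

Emit:
servo_tool(
  turn=[
    [0,0,0],
    [0,0,0],
    [0,0,0],
    [0,0,0],
    [0,0,0],
  ],
  dp=[
    [0,0,0.005],
    [0,0,0.005],
    [0,0,0.005],
    [0,0,0.003],
    [0,0,0],
  ],
  fingers=[0,0,0,0,0],
)

```text
clock: 11.62
position: [618.7, 72.6, 281.5]
ee_rot: [-0.03, 1.0, -0.0, -0.003]
contact_force: [0.9, 0.2, -4.6]
gripper_width: 23.2
```

```bash
python3 -c "
from h import *
go(620,72.5,285,.06)"
```

```text
t 11.625 pos [618.7  72.6 281.5] w 23.2 F [ 0.9  0.2 -4.6] dp [ 1.3 -0.1  3.5] turn [ 0.001 -0.006  0.001]
```

The load is +2.9 N, so the basket is carried and has risen about 25 mm. I add a few millimetres, pause, then draw it forward along the rack's −x.

Emit:
servo_tool(
  turn=[
    [0.001,-0.006,0.001],
    [0,0,0],
    [0,0,0],
    [0,0,0],
    [0,0,0],
  ],
  dp=[
    [0,0,0.003],
    [0,0,0],
    [-0.005,0,0],
    [-0.01,-0.001,0],
    [-0.015,-0.001,0],
  ],
  fingers=[0,0,0,0,0],
)

```text
clock: 12.25
position: [587.3, 70.5, 283.7]
ee_rot: [-0.03, 1.0, 0.0, -0.001]
contact_force: [0.3, 0.2, -5.1]
gripper_width: 23.3
```

Emit:
servo_tool(
  turn=[
    [0,0,0],
    [0,0,0],
    [0,0,0],
    [0,0,0],
    [0,0,0],
  ],
  dp=[
    [-0.015,-0.001,0],
    [-0.02,-0.001,0],
    [-0.02,-0.001,0],
    [-0.02,-0.001,0],
    [-0.01,0,0],
  ],
  fingers=[0,0,0,0,0],
)

```text
clock: 12.88
position: [495.4, 65.3, 284.1]
ee_rot: [-0.03, 1.0, 0.0, -0.001]
contact_force: [0.6, -0.7, -4.6]
gripper_width: 23.3
```

Run:
```python
from ov import *
go(500,66,285,.06)
S=cam('scene');T=cam('top');s=read_state();p=s['position']
bk=[q+[0,0,p[2]-231] for q in basket(60,120)]
ps=[(bk,(p[0],p[1],.06),(255,0,0)),(tray,(436,313.5,-.213),(0,255,0))]
a=crop(S,ps,None,130,100,130,210,3);b=crop(T,ps,None,110,100,130,210,3)
save(np.hstack([a,b])[:600],'clear')
```

```text
t 12.875 pos [495.4  65.3 284.1] w 23.3 F [ 0.6 -0.7 -4.6] dp [4.6 0.7 0.9] turn [-0.    -0.002 -0.   ]
```

View pics/clear.png

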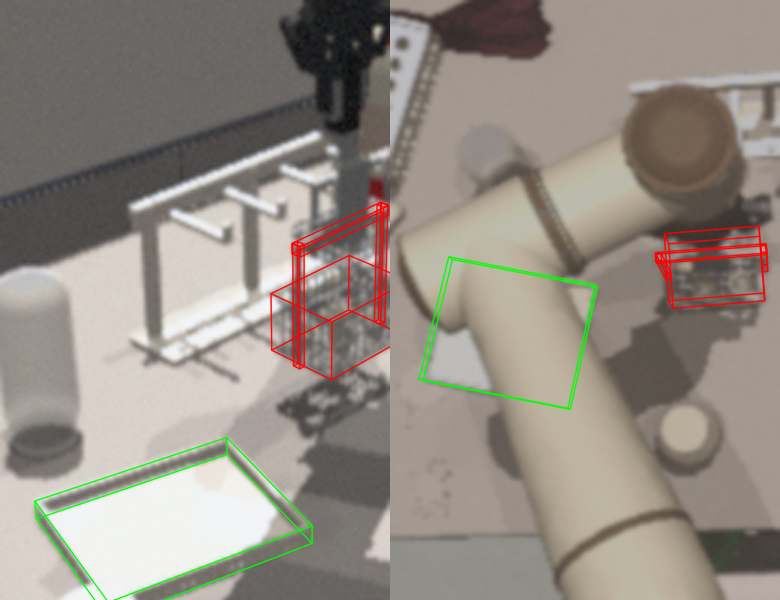

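The basket hangs level on the lifter, matching the model at p, and the tray overlay fits. I carry it to the tray.

Emit:
servo_tool(
  turn=[
    [0,0,-0.03],
    [0,0,-0.05],
    [0,0,-0.05],
    [0,0,-0.05],
    [0,0,-0.05],
  ],
  dp=[
    [-0.006,0.02,0],
    [-0.01,0.035,0],
    [-0.012,0.045,0],
    [-0.012,0.045,0],
    [-0.01,0.04,0],
  ],
  fingers=[0,0,0,0,0],
)

```text
clock: 13.6
position: [448.1, 254.4, 285.0]
ee_rot: [0.091, 0.996, 0.001, 0.002]
contact_force: [1.4, -0.2, -3.3]
gripper_width: 23.4
```

```bash
python3 -c "
from h import *
go(436,313.5,255,-.213)"
```

```text
t 13.6 pos [448.1 254.4 285. ] w 23.4 F [ 1.4 -0.2 -3.3] dp [-12.1  59.1 -30. ] turn [-0.001  0.003 -0.03 ]
```

Emit:
servo_tool(
  turn=[
    [0,0,-0.02],
    [0,0,-0.01],
    [0,0,0],
    [0,0,0],
    [0,0,0],
  ],
  dp=[
    [-0.005,0.025,0],
    [-0.004,0.02,0],
    [-0.002,0.01,-0.005],
    [0,0,-0.01],
    [0,0,-0.01],
  ],
  fingers=[0,0,0,0,0],
)

```text
clock: 14.22
position: [438.2, 315.4, 257.9]
ee_rot: [0.105, 0.994, 0.002, 0.002]
contact_force: [0.6, -0.9, -4.8]
gripper_width: 23.2
```

Emit:
servo_tool(
  turn=[
    [0,0,0],
    [0,0,0],
    [0,0,0],
    [0,0,0],
    [0,0,0],
  ],
  dp=[
    [0,0,-0.005],
    [0,0,0],
    [0,0,0],
    [0,0,0],
    [0,0,0],
  ],
  fingers=[0,0,0,0,0],
)

```text
clock: 14.85
position: [438.6, 313.2, 252.1]
ee_rot: [0.106, 0.994, 0.001, 0.002]
contact_force: [0.5, -0.1, -5.5]
gripper_width: 23.4
```

Run:
```python
from ov import *
go(436,313.5,235,-.213)
S=cam('scene');s=read_state();p=s['position']
bk=[q+[0,0,p[2]-231] for q in basket(60,120)]
ps=[(bk,(p[0],p[1],-.213),(255,0,0)),(tray,(436,313.5,-.213),(0,255,0))]
a=crop(S,ps,None,125,170,130,150,3);b=crop(S,[],(0,0,0),125,170,130,150,3)
save(np.hstack([a,b])[:600],'overtray')
```

```text
t 14.85 pos [438.6 313.2 252.1] w 23.4 F [ 0.5 -0.1 -5.5] dp [ -2.6   0.3 -17.1] turn [-0.001  0.004 -0.   ]
```

View pics/overtray.png

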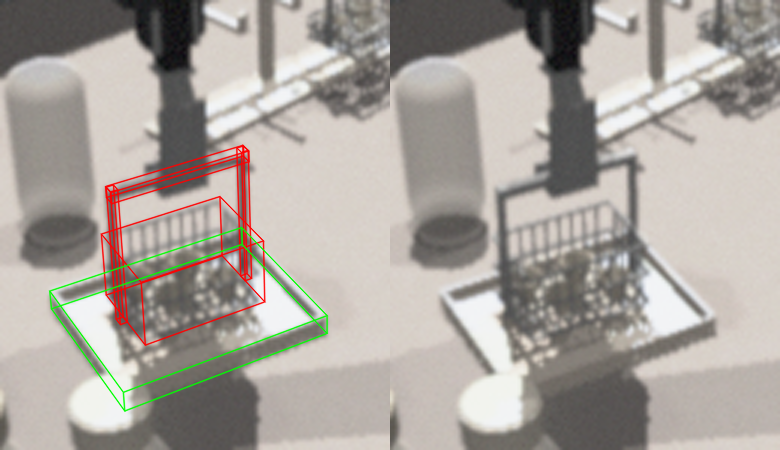

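The basket hangs centred over the tray, about 17 mm above its floor. I lower it gently.

Emit:
servo_tool(
  turn=[
    [0,0.003,0],
    [0,0,0],
    [0,0,0],
    [0,0,0],
    [0,0,0],
  ],
  dp=[
    [-0.002,0,-0.005],
    [0,0,-0.004],
    [0,0,-0.003],
    [0,0,-0.002],
    [0,0,-0.002],
  ],
  fingers=[0,0,0,0,0],
)

```text
clock: 15.52
position: [436.5, 313.5, 235.2]
ee_rot: [0.106, 0.994, 0.001, 0.001]
contact_force: [0.4, 0.4, -3.0]
gripper_width: 23.4
```

Emit:
servo_tool(
  turn=[
    [0,0,0],
    [0,0,0],
    [0,0,0],
    [0,0,0],
    [0,0,0],
  ],
  dp=[
    [0,0,-0.002],
    [0,0,-0.002],
    [0,0,-0.002],
    [0,0,-0.002],
    [0,0,-0.002],
  ],
  fingers=[0,0,0,0,0],
)

```text
clock: 16.15
position: [438.0, 314.4, 227.1]
ee_rot: [0.106, 0.994, 0.003, 0.003]
contact_force: [-0.8, 0.7, -0.9]
gripper_width: 23.2
```

```bash
python3 -c "
from h import *
go(436,313.5,215,-.213)"
```

```text
t 16.15 pos [438.  314.4 227.1] w 23.2 F [-0.8  0.7 -0.9] dp [ -2.   -0.9 -12.1] turn [-0.005  0.006 -0.001]
```

Emit:
servo_tool(
  turn=[
    [-0.005,0.006,0],
    [0,0,0],
    [0,0,0],
    [0,0,0],
    [0,0,0],
  ],
  dp=[
    [0,0,-0.005],
    [0,0,-0.005],
    [0,0,-0.003],
    [0,0,0],
    [0,0,0],
  ],
  fingers=[0,0,0,0,0],
)

```text
clock: 16.77
position: [437.9, 314.3, 212.7]
ee_rot: [0.106, 0.994, -0.001, -0.0]
contact_force: [-0.1, 0.3, -1.5]
gripper_width: 23.5
```

```bash
python3 -c "
from h import *
go(436,313.5,215,-.213)"
```

```text
t 16.775 pos [437.9 314.3 212.7] w 23.5 F [-0.1  0.3 -1.5] dp [-1.9 -0.8  2.3] turn [ 0.002 -0.001 -0.002]
```

Emit:
servo_tool(
  turn=[
    [0,0,0],
    [0,0,0],
    [0,0,0],
    [0,0,0],
    [0,0,0],
  ],
  dp=[
    [-0.006,0.001,0],
    [-0.012,0.003,0],
    [-0.014,0.003,0],
    [-0.014,0.003,0],
    [-0.012,0.003,0],
  ],
  fingers=[0,0,0,0,0],
)

```text
clock: 17.4
position: [376.0, 328.0, 213.1]
ee_rot: [0.106, 0.994, -0.0, -0.0]
contact_force: [0.4, 0.6, -1.3]
gripper_width: 22.9
```

Run:
```python
from ov import *
go(436,313.5,300,-.213)
S=cam('scene');s=read_state();p=s['position']
bk=[q+[0,0,4] for q in basket(60,120)]
a=crop(S,[(bk,(437.5,314,-.213),(255,0,0))],None,125,170,130,150,3);b=crop(S,[],(0,0,0),125,170,130,150,3)
save(np.hstack([a,b])[:600],'free')
```

```text
t 17.4 pos [376.  328.  213.1] w 22.9 F [ 0.4  0.6 -1.3] dp [ 60.  -14.5  86.9] turn [ 0.001 -0.    -0.001]
```

View pics/free.png

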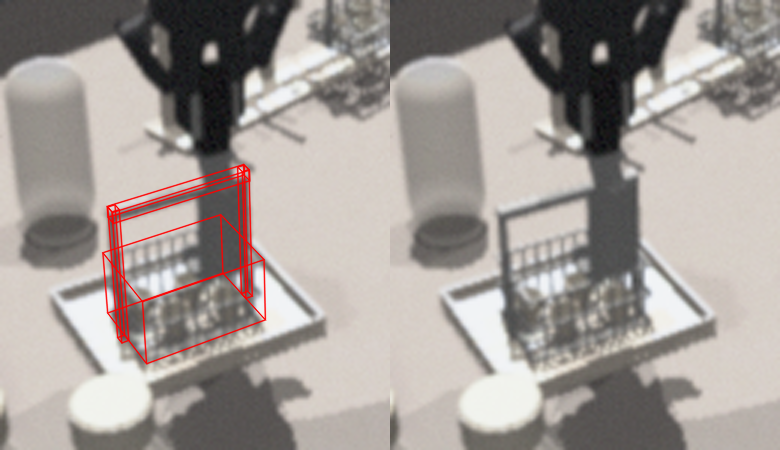

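The basket stands flat in the tray and the lifter is clear in front of it. I raise the lifter and return to the holder.

Emit:
servo_tool(
  turn=[
    [0,0,0],
    [0,0,0],
    [0,0,0],
    [0,0,0],
    [0,0,0],
  ],
  dp=[
    [0,0,0.02],
    [0,0,0.03],
    [0,0,0.03],
    [0,0,0.02],
    [0,-0.01,0],
  ],
  fingers=[0,0,0,0,0],
)

```text
clock: 18.08
position: [372.6, 318.2, 315.8]
ee_rot: [0.104, 0.995, -0.001, -0.001]
contact_force: [0.0, 0.2, -1.2]
gripper_width: 23.4
```

Emit:
servo_tool(
  turn=[
    [0,0,0.04],
    [0,0,0.05],
    [0,0,0.05],
    [0,0,0.05],
    [0,0,0.05],
  ],
  dp=[
    [0,-0.03,0],
    [0.008,-0.05,0],
    [0.008,-0.055,0],
    [0.008,-0.055,0],
    [0.008,-0.055,0],
  ],
  fingers=[0,0,0,0,0],
)

```text
clock: 18.7
position: [400.4, 65.5, 309.4]
ee_rot: [-0.023, 1.0, -0.004, -0.004]
contact_force: [1.3, 0.6, -1.0]
gripper_width: 23.1
```

```bash
python3 -c "
from h import *
go(457.4,-263.5,250,.238)"
```

```text
t 18.7 pos [400.4  65.5 309.4] w 23.1 F [ 1.3  0.6 -1. ] dp [  57.  -329.   -59.4] turn [ 0.008 -0.007  0.191]
```

Emit:
servo_tool(
  turn=[
    [0,0,0.04],
    [0,0,0.04],
    [0,0,0.04],
    [0,0,0.04],
    [0,0,0.02],
  ],
  dp=[
    [0.01,-0.06,-0.01],
    [0.01,-0.06,-0.01],
    [0.01,-0.06,-0.01],
    [0.01,-0.06,-0.01],
    [0.01,-0.045,-0.01],
  ],
  fingers=[0,0,0,0,0],
)

```text
clock: 19.32
position: [444.1, -225.4, 254.6]
ee_rot: [-0.116, 0.993, -0.003, -0.005]
contact_force: [-0.2, 0.7, -1.4]
gripper_width: 23.2
```

```bash
python3 -c "
from h import *
go(457.4,-263.5,230,.238)"
```

```text
t 19.325 pos [ 444.1 -225.4  254.6] w 23.2 F [-0.2  0.7 -1.4] dp [ 13.3 -38.1 -24.6] turn [ 0.007 -0.01   0.006]
```

Emit:
servo_tool(
  turn=[
    [0.007,-0.01,0.006],
    [0,0,0],
    [0,0,0],
    [0,0,0],
    [0,0,0],
  ],
  dp=[
    [0.008,-0.015,0],
    [0.006,-0.01,0],
    [0,-0.003,-0.008],
    [0,0,-0.01],
    [0,0,0],
  ],
  fingers=[0,0,0,0,0],
)

```text
clock: 19.95
position: [453.8, -255.1, 229.6]
ee_rot: [-0.117, 0.993, 0.003, -0.005]
contact_force: [0.6, 0.4, -1.1]
gripper_width: 23.2
```

Emit:
servo_tool(
  turn=[
    [0,0,0],
    [0,0,0],
    [0,0,0],
    [0,0,0],
    [0,0,0],
  ],
  dp=[
    [0,0,0],
    [0,0,0],
    [0,0,0],
    [0,0,0],
    [0,0,0],
  ],
  fingers=[0,0,0,0,0],
)

```text
clock: 20.58
position: [454.5, -254.0, 231.0]
ee_rot: [-0.118, 0.993, 0.002, -0.004]
contact_force: [0.3, 0.0, -1.6]
gripper_width: 23.3
```

```bash
python3 -c "
from h import *
go(457.4,-263.5,185,.238)"
```

```text
t 20.575 pos [ 454.5 -254.   231. ] w 23.3 F [ 0.3  0.  -1.6] dp [  2.9  -9.5 -46. ] turn [-0.003 -0.008  0.002]
```

Emit:
servo_tool(
  turn=[
    [-0.003,-0.008,0.002],
    [0,0,0],
    [0,0,0],
    [0,0,0],
    [0,0,0],
  ],
  dp=[
    [0.003,-0.009,0],
    [0,0,-0.014],
    [0,0,-0.014],
    [0,0,-0.014],
    [0,0,0],
  ],
  fingers=[0,0,0,0,0],
)

```text
clock: 21.2
position: [456.6, -263.5, 184.6]
ee_rot: [-0.118, 0.993, 0.001, -0.001]
contact_force: [0.4, -0.2, -1.4]
gripper_width: 23.3
```

Run:
```python
from ov import *
go(457.4,-263.5,128,.238)
S=cam('scene');T=cam('top')
ps=[(holder,(456,-265,.24),(255,0,0))]
a=crop(S,ps,None,295,110,80,100,5);b=crop(T,ps,None,280,160,80,100,5)
save(np.hstack([a,b]),'over')
```

```text
t 21.2 pos [ 456.6 -263.5  184.6] w 23.3 F [ 0.4 -0.2 -1.4] dp [  0.8   0.  -56.6] turn [-0.001 -0.002  0.001]
```

View pics/over.png

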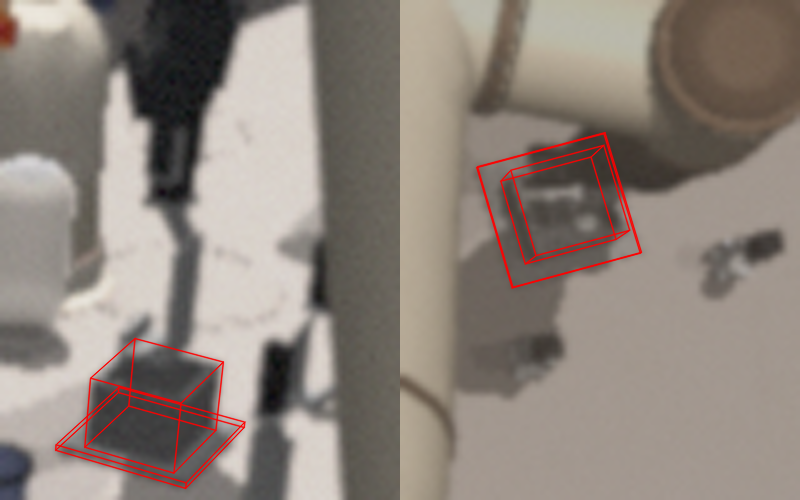

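The lifter hangs straight over the well. I lower it in.

Emit:
servo_tool(
  turn=[
    [0,0,0],
    [0,0,0],
    [0,0,0],
    [0,0,0],
    [0,0,0],
  ],
  dp=[
    [0.001,0,-0.01],
    [0,0,-0.012],
    [0,0,-0.012],
    [0,0,-0.008],
    [0,0,-0.005],
  ],
  fingers=[0,0,0,0,0],
)

```text
clock: 21.92
position: [459.4, -264.0, 136.9]
ee_rot: [-0.119, 0.993, -0.001, 0.002]
contact_force: [-0.2, 0.7, -1.8]
gripper_width: 23.5
```

```bash
python3 -c "
from h import *
go(457.4,-263.5,127,.238)"
```

```text
t 21.925 pos [ 459.4 -264.   136.9] w 23.5 F [-0.2  0.7 -1.8] dp [-2.   0.5 -9.9] turn [ 0.001  0.003 -0.   ]
```

Emit:
servo_tool(
  turn=[
    [0.001,0.003,0],
    [0,0,0],
    [0,0,0],
    [0,0,0],
    [0,0,0],
  ],
  dp=[
    [-0.002,0,-0.003],
    [0,0,-0.003],
    [0,0,-0.002],
    [0,0,-0.001],
    [0,0,0],
  ],
  fingers=[0,0,0,0,0],
)

```text
clock: 22.55
position: [457.6, -264.2, 127.7]
ee_rot: [-0.119, 0.993, -0.0, 0.001]
contact_force: [-0.7, 0.5, -1.0]
gripper_width: 23.2
```

```bash
python3 -c "
from h import *
go(457.4,-263.5,126,.238)"
```

```text
t 22.55 pos [ 457.6 -264.2  127.7] w 23.2 F [-0.7  0.5 -1. ] dp [-0.2  0.7 -1.7] turn [ 0.     0.001 -0.   ]
```

Emit:
servo_tool(
  turn=[
    [0,0,0],
    [0,0,0],
    [0,0,0],
    [0,0,0],
    [0,0,0],
  ],
  dp=[
    [0,0,-0.001],
    [0,0,-0.001],
    [0,0,0],
    [0,0,0],
    [0,0,0],
  ],
  fingers=[0,0,0,0.03,0.04],
)

```text
clock: 23.18
position: [458.4, -264.5, 126.5]
ee_rot: [-0.119, 0.993, -0.001, 0.001]
contact_force: [-1.0, -0.6, -0.2]
gripper_width: 40.1
```

Emit:
servo_tool(
  turn=[
    [0,0,0],
    [0,0,0],
    [0,0,0],
    [0,0,0],
    [0,0,0],
  ],
  dp=[
    [0,0,0],
    [0,0,0],
    [0,0,0],
    [0,0,0],
    [0,0,0],
  ],
  fingers=[0.06,0.085,0.085,0.085,0.085],
)

```text
clock: 23.8
position: [458.6, -264.6, 126.8]
ee_rot: [-0.119, 0.993, -0.001, 0.002]
contact_force: [-0.3, -0.2, -0.9]
gripper_width: 84.8
```

Emit:
servo_tool(
  turn=[
    [0,0,0],
    [0,0,0],
    [0,0,0],
    [0,0,0],
    [0,0,0],
  ],
  dp=[
    [0,0,0.015],
    [0,0,0.03],
    [0,0,0.04],
    [0,0,0.04],
    [0,0,0.03],
  ],
  fingers=[0.085,0.085,0.085,0.085,0.085],
)

```text
clock: 24.42
position: [456.9, -264.4, 288.5]
ee_rot: [-0.119, 0.993, -0.001, 0.0]
contact_force: [-0.4, 0.6, 0.2]
gripper_width: 84.7
```

Emit:
servo_tool(
  turn=[
    [0,0,0],
    [0,0,0],
    [0,0,0],
    [0,0,0],
    [0,0,0],
  ],
  dp=[
    [-0.04,-0.04,0],
    [-0.05,-0.05,0],
    [-0.05,-0.05,0],
    [-0.03,-0.04,0],
    [0,0,0],
  ],
  fingers=[0.085,0.085,0.085,0.085,0.085],
)

```text
clock: 25.05
position: [294.6, -438.1, 298.5]
ee_rot: [-0.121, 0.993, -0.006, 0.007]
contact_force: [0.7, 0.7, -0.3]
gripper_width: 85.0
```

Run:
```python
from ov import *
go(457.4,-263.5,126,.238)
S=cam('scene');T=cam('top')
bs=[q+[0,0,60] for q in basket(28,85)];bk=[q+[0,0,4] for q in basket(60,120)]
ps=[(lifter(6),(457,-264,.24),(0,255,0)),(bk,(437.5,314,-.213),(255,0,0)),(bs,(630,-78,.06),(0,0,255))]
a=crop(S,ps,None,120,120,250,200,2.0);b=crop(T,ps,None,110,115,250,90,2.)
c=crop(S,[],(0,0,0),120,120,250,200,1)
z=np.vstack([a,b]); print(z.shape); e=crop(S,[],(0,0,0),295,135,65,65,4.6); f=crop(S,[],(0,0,0),130,190,105,120,2.85); e=cv2.resize(e,(290,290)); f=cv2.resize(f,(290,290)); 
save(np.hstack([z,np.vstack([e,f])]),'end')
for q in('by_glass_jar_4','by_sample_cup'):
    print(q,[[int(x) for x in r['box']] for r in search_frame(q,'scene')[:2]])
```

```text
t 25.05 pos [ 294.6 -438.1  298.5] w 85.0 F [ 0.7  0.7 -0.3] dp [ 162.8  174.6 -172.5] turn [ 0.011  0.015 -0.006]
(580, 500, 3)
by_glass_jar_4 [[126, 188, 28, 66], [289, 139, 17, 40]]
by_sample_cup [[285, 199, 17, 20]]
```

View pics/end.png

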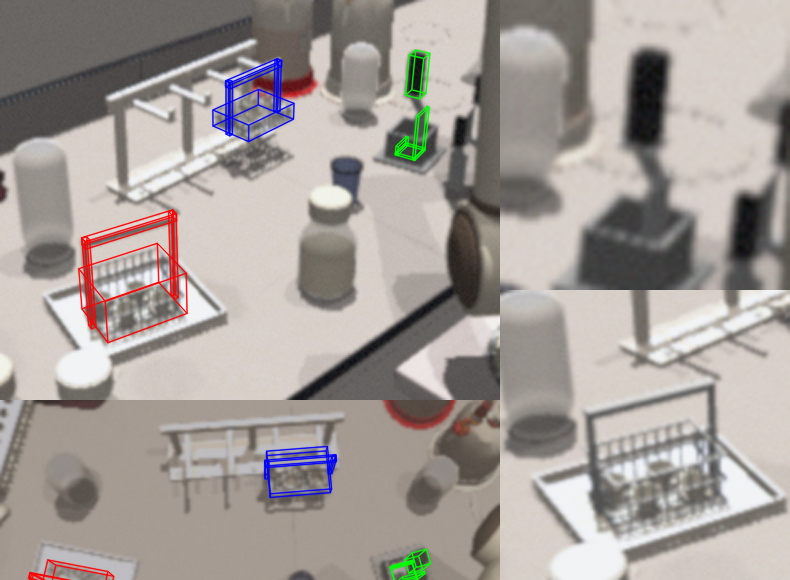

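The deep basket stands flat in the tray, the lifter is upright in its holder, and the shallow basket and bystanders are unmoved. I let the arm settle, then hand in.

Emit:
servo_tool(
  turn=[
    [0,0,0],
    [0,0,0],
    [0,0,0],
    [0,0,0],
    [0,0,0],
  ],
  dp=[
    [0,0,0],
    [0,0,0],
    [0,0,0],
    [0,0,0],
    [0,0,0],
  ],
  fingers=[0.085,0.085,0.085,0.085,0.085],
)

```text
clock: 25.88
position: [299.7, -433.4, 298.2]
ee_rot: [-0.127, 0.992, -0.006, 0.007]
contact_force: [-0.3, 0.1, 0.8]
gripper_width: 85.0
```

```bash
python3 -c "
from bench import *
print(job_done())"
```

```text
the job is handed in; nothing more can be done
None
```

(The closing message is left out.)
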